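# Heft three look-alike gearboxes and pack them heaviest first

## Task

The three closed gearbox housings look alike but differ in weight: heft them one at a time, from the robot's left to its right, lifting each clear of the bench. Once all three have been hefted, pack them in the shallow wooden tray as one neat upright stack, squarely on one another and lengthwise the same line: the heaviest first, flat on the tray's floor, then the middle one, the lightest on top. Set them down gently, never letting one drop, and leave the two loose gears, the oil bottle and the wrench where they are.

Things in the scene. Friction and masses are not known exactly. Their poses are not given: they have to be found in the camera images.
- housing_a: closed aluminium gearbox, one of three look-alikes: block 104 (x) x 60 (y) x 50 (z) mm, flat bolted cover on top, a 16 mm thick shaft jutting 18 mm from its +x end, 25 mm up. Loose, upright on the bench. Origin: underside centre of the block; x lengthwise, z up. Grip it across the 60 mm. The leftmost (+y) at the start.
- housing_b: gearbox identical in look, size, origin and axes to housing_a (104 x 60 x 50 mm block, shaft at +x). The three weigh 0.33 to 0.80 kg by what is hidden inside (1 to 2 mm of play), in any order from run to run, at least 0.15 kg apart. This is the middle one of the three at the start.
- housing_c: gearbox identical in look, size, origin and axes to housing_a (104 x 60 x 50 mm block, shaft at +x). Its weight as told for housing_b. This is the rightmost (-y) of the three at the start, next to the tray.
- tray: shallow plywood packing tray fixed to the bench, right of the housings: outside 210 (x) x 180 (y) x 36 (z) mm, walls and floor 10 mm thick (inside 190 x 160 mm, inner floor 10 mm above the bench, rim 36 mm), open on top. Origin: centre of its underside on the bench, x along the longer side.
- gear_near: bystander: loose steel gear 84 mm across (89 mm over the teeth) and 14 mm thick with a hub, 48 mm high in all, 0.6 kg; origin: centre of its underside.
- gear_far: bystander: loose steel gear 84 mm across (89 mm over the teeth) and 14 mm thick with a hub, 48 mm high in all, 0.6 kg; origin: centre of its underside.
- oil_bottle: bystander: white plastic bottle with a black cap, 52 mm across, 120 mm high; origin: centre of its underside.
- wrench: bystander: steel wrench about 160 mm long, lying flat to the right of the tray; origin: its underside, x along it.

How it is judged (in metres and radians):
On the way, in this order (a step that is already met when the one before it is completed fails the run):
1. the left housing is lifted clear of the bench (over 20 mm) while the other two stand (height (world z) of housing_a above 0.02 m and height (world z) of each of housing_b, housing_c below 0.014 m), for 0.2 s.
2. the middle housing is lifted clear of the bench (over 20 mm) while the other two stand (height (world z) of housing_b above 0.02 m and height (world z) of each of housing_a, housing_c below 0.014 m), for 0.2 s.
3. the right housing is lifted clear of the bench (over 20 mm) while the other two stand (height (world z) of housing_c above 0.02 m and height (world z) of each of housing_a, housing_b below 0.014 m), for 0.2 s.
4. the heaviest housing, let go, stands upright on the tray's floor, with neither of the others in the tray (((x of housing_a in the frame of tray between -0.095 and 0.095 m and y of housing_a in the frame of tray between -0.08 and 0.08 m and z of housing_a in the frame of tray between 0 and 0.016 m and angle between housing_a's own z axis and vertical below 0.12 rad and contact force between housing_a and tray above 6.2 N and contact force between the fingers and housing_a below 0.1 N and linear speed of housing_a below 0.02 m/s and contact force between housing_a and housing_b below 0.1 N and contact force between housing_a and housing_c below 0.1 N and contact force between each of housing_b, housing_c and tray below 0.1 N) or (x of housing_b in the frame of tray between -0.095 and 0.095 m and y of housing_b in the frame of tray between -0.08 and 0.08 m and z of housing_b in the frame of tray between 0 and 0.016 m and angle between housing_b's own z axis and vertical below 0.12 rad and contact force between housing_b and tray above 6.2 N and contact force between the fingers and housing_b below 0.1 N and linear speed of housing_b below 0.02 m/s and contact force between housing_b and housing_a below 0.1 N and contact force between housing_b and housing_c below 0.1 N and contact force between each of housing_a, housing_c and tray below 0.1 N) or (x of housing_c in the frame of tray between -0.095 and 0.095 m and y of housing_c in the frame of tray between -0.08 and 0.08 m and z of housing_c in the frame of tray between 0 and 0.016 m and angle between housing_c's own z axis and vertical below 0.12 rad and contact force between housing_c and tray above 6.2 N and contact force between the fingers and housing_c below 0.1 N and linear speed of housing_c below 0.02 m/s and contact force between housing_c and housing_a below 0.1 N and contact force between housing_c and housing_b below 0.1 N and contact force between each of housing_a, housing_b and tray below 0.1 N))), for 0.2 s.
At the end, for the whole second after the job is handed in: The three housings stand still and upright in one stack in the tray: the heaviest flat on the tray's floor, the middle one on it, the lightest on top; each within 20 mm (centre over centre) and 0.3 rad of the one below (either way round lengthwise), resting on nothing else, untouched (linear speed of each of housing_a, housing_b, housing_c below 0.02 m/s and angle between each of housing_a, housing_b, housing_c's own z axis and vertical below 0.12 rad and (((x of housing_a in the frame of tray between -0.095 and 0.095 m and y of housing_a in the frame of tray between -0.08 and 0.08 m and z of housing_a in the frame of tray between 0 and 0.016 m and angle between housing_a's own z axis and vertical below 0.12 rad) and contact force between housing_b and housing_a between 7 and 9.6 N and contact force between housing_c and housing_b between 2.5 and 4.2 N and contact force between housing_c and housing_a below 0.1 N and contact force between each of housing_c, housing_b and tray below 0.1 N and z of housing_b in the frame of housing_a between 0.044 and 0.056 m and z of housing_c in the frame of housing_b between 0.044 and 0.056 m and horizontal distance between housing_b and housing_a below 0.02 m and horizontal distance between housing_c and housing_b below 0.02 m and angle between the x axis of housing_b and the x axis of housing_a, either way round below 0.3 rad and angle between the x axis of housing_c and the x axis of housing_b, either way round below 0.3 rad) or ((x of housing_a in the frame of tray between -0.095 and 0.095 m and y of housing_a in the frame of tray between -0.08 and 0.08 m and z of housing_a in the frame of tray between 0 and 0.016 m and angle between housing_a's own z axis and vertical below 0.12 rad) and contact force between housing_c and housing_a between 7 and 9.6 N and contact force between housing_b and housing_c between 2.5 and 4.2 N and contact force between housing_b and housing_a below 0.1 N and contact force between each of housing_b, housing_c and tray below 0.1 N and z of housing_c in the frame of housing_a between 0.044 and 0.056 m and z of housing_b in the frame of housing_c between 0.044 and 0.056 m and horizontal distance between housing_c and housing_a below 0.02 m and horizontal distance between housing_b and housing_c below 0.02 m and angle between the x axis of housing_c and the x axis of housing_a, either way round below 0.3 rad and angle between the x axis of housing_b and the x axis of housing_c, either way round below 0.3 rad) or ((x of housing_b in the frame of tray between -0.095 and 0.095 m and y of housing_b in the frame of tray between -0.08 and 0.08 m and z of housing_b in the frame of tray between 0 and 0.016 m and angle between housing_b's own z axis and vertical below 0.12 rad) and contact force between housing_a and housing_b between 7 and 9.6 N and contact force between housing_c and housing_a between 2.5 and 4.2 N and contact force between housing_c and housing_b below 0.1 N and contact force between each of housing_c, housing_a and tray below 0.1 N and z of housing_a in the frame of housing_b between 0.044 and 0.056 m and z of housing_c in the frame of housing_a between 0.044 and 0.056 m and horizontal distance between housing_a and housing_b below 0.02 m and horizontal distance between housing_c and housing_a below 0.02 m and angle between the x axis of housing_a and the x axis of housing_b, either way round below 0.3 rad and angle between the x axis of housing_c and the x axis of housing_a, either way round below 0.3 rad) or ((x of housing_b in the frame of tray between -0.095 and 0.095 m and y of housing_b in the frame of tray between -0.08 and 0.08 m and z of housing_b in the frame of tray between 0 and 0.016 m and angle between housing_b's own z axis and vertical below 0.12 rad) and contact force between housing_c and housing_b between 7 and 9.6 N and contact force between housing_a and housing_c between 2.5 and 4.2 N and contact force between housing_a and housing_b below 0.1 N and contact force between each of housing_a, housing_c and tray below 0.1 N and z of housing_c in the frame of housing_b between 0.044 and 0.056 m and z of housing_a in the frame of housing_c between 0.044 and 0.056 m and horizontal distance between housing_c and housing_b below 0.02 m and horizontal distance between housing_a and housing_c below 0.02 m and angle between the x axis of housing_c and the x axis of housing_b, either way round below 0.3 rad and angle between the x axis of housing_a and the x axis of housing_c, either way round below 0.3 rad) or ((x of housing_c in the frame of tray between -0.095 and 0.095 m and y of housing_c in the frame of tray between -0.08 and 0.08 m and z of housing_c in the frame of tray between 0 and 0.016 m and angle between housing_c's own z axis and vertical below 0.12 rad) and contact force between housing_a and housing_c between 7 and 9.6 N and contact force between housing_b and housing_a between 2.5 and 4.2 N and contact force between housing_b and housing_c below 0.1 N and contact force between each of housing_b, housing_a and tray below 0.1 N and z of housing_a in the frame of housing_c between 0.044 and 0.056 m and z of housing_b in the frame of housing_a between 0.044 and 0.056 m and horizontal distance between housing_a and housing_c below 0.02 m and horizontal distance between housing_b and housing_a below 0.02 m and angle between the x axis of housing_a and the x axis of housing_c, either way round below 0.3 rad and angle between the x axis of housing_b and the x axis of housing_a, either way round below 0.3 rad) or ((x of housing_c in the frame of tray between -0.095 and 0.095 m and y of housing_c in the frame of tray between -0.08 and 0.08 m and z of housing_c in the frame of tray between 0 and 0.016 m and angle between housing_c's own z axis and vertical below 0.12 rad) and contact force between housing_b and housing_c between 7 and 9.6 N and contact force between housing_a and housing_b between 2.5 and 4.2 N and contact force between housing_a and housing_c below 0.1 N and contact force between each of housing_a, housing_b and tray below 0.1 N and z of housing_b in the frame of housing_c between 0.044 and 0.056 m and z of housing_a in the frame of housing_b between 0.044 and 0.056 m and horizontal distance between housing_b and housing_c below 0.02 m and horizontal distance between housing_a and housing_b below 0.02 m and angle between the x axis of housing_b and the x axis of housing_c, either way round below 0.3 rad and angle between the x axis of housing_a and the x axis of housing_b, either way round below 0.3 rad))).
It fails at once if a housing dropped (falls free at over 0.45 m/s, that is from more than about 10 mm) ((linear speed of housing_a above 0.45 m/s and contact force between each of the arm, the fingers and housing_a below 0.05 N) or (linear speed of housing_b above 0.45 m/s and contact force between each of the arm, the fingers and housing_b below 0.05 N) or (linear speed of housing_c above 0.45 m/s and contact force between each of the arm, the fingers and housing_c below 0.05 N)).
It fails at once if a loose gear, the bottle or the wrench moved more than 20 mm (distance of any of gear_near, gear_far, oil_bottle, wrench from where it was at the start of the episode above 0.02 m).
It also fails if it takes over 72 s, if anything falls off the work surface, if the arm or the gripper's body presses on something with over 40 N, if the wrist force passes 120 N, or if a joint passes its speed limit or range.

## Robot

A 6-joint arm with a two-finger parallel gripper is mounted at the origin on the work surface. World frame = base frame: x ahead of the robot, y to its left, z up, the work surface at z = 0. Lengths are in mm, angles in degrees, forces in N, time in s.
With the tool pointing down it reaches from about 300 to 875 mm from the base axis. Payload 4.2 kg.
Tool frame: the origin (TCP) lies midway between the tips of the shut fingers; the grasp point (between the pads) lies arm.grasp_offset behind it (arm.grasp_offset is the distance from the TCP to the grasp point, in mm); z points along the fingers, y is the line along which they close (so a half turn about z gives the same grasp; the last joint's range is limited). The gripper opens to 85 mm and grips with 20 to 120 N. Pads are 22 mm wide; open, the fingers measure 114 mm over their backs; the gripper's body (76 mm by 85 mm) begins 54 mm behind the grasp point. The pads swing forward as they close: fully open they stand 13 mm farther back than shut.
Start: joints at [-64.572, 18.312, 89.639, -0, 72.044, -1.146], TCP at [257.231, -514.27, 231.338] pointing down, gripper open.
Joint ranges: [-177.97, 177.97], [-48.28, 115.42], [12.27, 149.76], [-77.06, 257.06], [2.81, 150.46], [-146.56, 146.56]. Speed limits (degrees/s): [147.25, 147.25, 180, 180, 180, 180].

## Interface

Orientations are given as [roll, pitch, yaw] about the fixed x, y, z axes, in that order (R = Rz(yaw) Ry(pitch) Rx(roll)).
In Python, from plant import arm gives the robot as it stands.
- The arm moves only by the tool shift_gripper, called as a command line: name --pt "numbers of a row" for each row, then --argument value for the rest. Schema: {"type":"object","properties":{"increments":{"type":"array","items":{"type":"array","items":{"type":"number"},"minItems":7,"maxItems":7},"minItems":1,"maxItems":20},"clamp_n":{"type":"number"},"only":{"type":"string"},"quiet":{"type":"boolean"},"lines":{"type":"string"}},"required":["increments"],"additionalProperties":false}. increments is a list of rows, 1 to 20 of them, each of 7 numbers: a rotation vector rx, ry, rz in a scale on which 1.0 is 90 degrees, then dx, dy, dz in normalised numbers (1 is 200 mm), then the opening from 0.0 (shut) to 1.0 (fully open); each row shifts and turns the commanded pose from where the row before left it, along the tool's axes as they then stand; what a row does not reach is not made up. A row lasts 1/12 s, in which the tool goes at most 41.7 mm and 7.16 degrees, less where a joint would pass 70% of its speed; a pose out of reach is approached as far as the arm can. The fingers move at their own pace and stop on an object; clamp_n is the grip in N (left out, the last holds). Time passes only in rows, so rows that do not move let the fingers close. The tool returns the time, the measured TCP pose, the force, the opening and the grip force at its end. only (a regular expression) keeps the lines of the reply that match it, lines (a string "A,B") keeps lines A to B, and quiet returns only ok. A shift or turn number past 1, either way, is cut back to 1. Input that does not fit is refused with a message, and nothing moves.
- arm.observe(): the state, without advancing time (a new reading comes with each control period).
- arm.get_image(name): name is "scene" or "top" or "wrist"; returns a dict with "image" (400x640x3 uint8, red, green, blue), "intrinsics" (3x3 intrinsics, pixels), "D" ([k1, k2, p1, p2, k3] as OpenCV has them; the pictures are not rectified), "eye" and "rotation" of the camera in the world; the wrist camera has in their place "hand_eye" (4x4, takes a point from camera to tool coordinates, whose origin is the TCP and whose axes are the flange's). Camera axes: x right, y down, z forward; pixel columns grow to the right and rows downward; lengths in mm; the calibration is good to about 2 mm. A picture is of the moment at which its call begins: read the wrist's pose just before it. There is no depth.
- arm.job_done(): hands the job in; it is judged then, once.
The state is a dict: "clock": time; "joint_positions": joint angles; "qd": joint speeds; "joint_efforts": joint torques, N m; "ee_pos": TCP position; "tcp_rot": TCP orientation; "ft_force": force on the tool from outside, world axes, zero at the start; "moment": the same for the moment, N m; "opening": opening from 0.0 (shut) to 1.0 (fully open); "gripper_force": force on a finger pad.
Only numpy, scipy, OpenCV 4.12 (cv2) and the standard library are available. Lean on these libraries where they do the work, as an engineer would, in place of code of your own. Each camera call takes 0.05 s, during which the arm holds its last target. There are 200 camera calls.

## Working session

There is one attempt and no reset: what is moved stays moved. The work goes in short steps, Python scripts to look and compute and a tool call to move; the robot and the scene stay as the last step left them, time stands still between calls to the robot, and variables do not carry over. Pictures are saved under pics/ and viewed, at most 10 in all, crops included, and the job is handed in when it is done.

```bash
ls; mkdir -p pics; python3 - <<'E'
from plant import arm
import cv2
print(arm.observe(), arm.grasp_offset)
for n in ("scene","top"):
    d=arm.get_image(n); cv2.imwrite(f"pics/{n}0.png",d["image"][:,:,::-1]); print(n,{k:v for k,v in d.items() if k!="image"})
E
```

```text
pics
plant.py
{'clock': 0.0, 'joint_positions': array([-6.45731097e+01,  1.83519282e+01,  8.97079383e+01,  2.10419808e-03,
        7.20439928e+01, -1.14766286e+00]), 'qd': array([-0.04733849,  0.08710186,  0.00852688, -0.12106313, -0.06363711,
       -0.04166791]), 'joint_efforts': array([-2.61092682e-03, -4.15534937e+01, -2.34160155e+01, -3.24554467e-04,
        8.48084455e-03,  1.71356885e-05]), 'ee_pos': array([ 257.01835306, -513.8144096 ,  230.46900282]), 'tcp_rot': array([-1.79896202e+02, -4.08034163e-03,  2.65738989e+01]), 'ft_force': array([ 0.66062313, -0.66769383, -0.29615643]), 'moment': array([-0.01641179,  0.01677071,  0.02087974]), 'gripper_force': 0.0, 'opening': 0.9991076072443574} 18.700000000000003
scene {'intrinsics': array([[364.56925975,   0.        , 312.81432391],
       [  0.        , 364.56925975, 197.79367602],
       [  0.        ,   0.        ,   1.        ]]), 'D': array([0.02672693, 0.        , 0.        , 0.        , 0.        ]), 'eye': array([1264.54490089, -112.82932632,  884.93828325]), 'rotation': array([-1.41026753e+02, -9.06027726e-02,  8.30430676e+01])}
top {'intrinsics': array([[394.70940365,   0.        , 324.60099898],
       [  0.        , 394.70940365, 196.63717131],
       [  0.        ,   0.        ,   1.        ]]), 'D': array([0.02619554, 0.        , 0.        , 0.        , 0.        ]), 'eye': array([ 438.86354806,  -20.56055699, 1142.98867213]), 'rotation': array([-170.51856236,   -1.14849748,  -89.04773863])}
```

View pics/scene0.png

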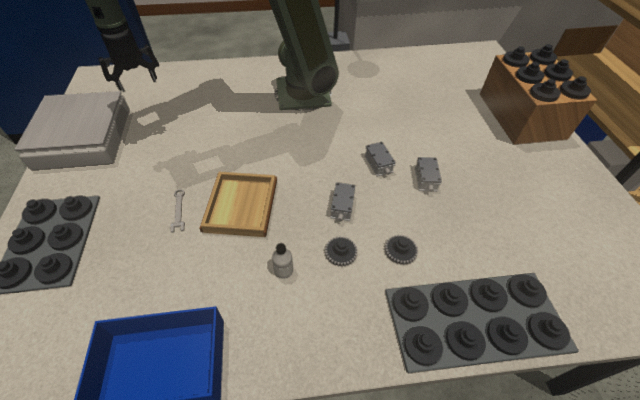

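View pics/top0.png

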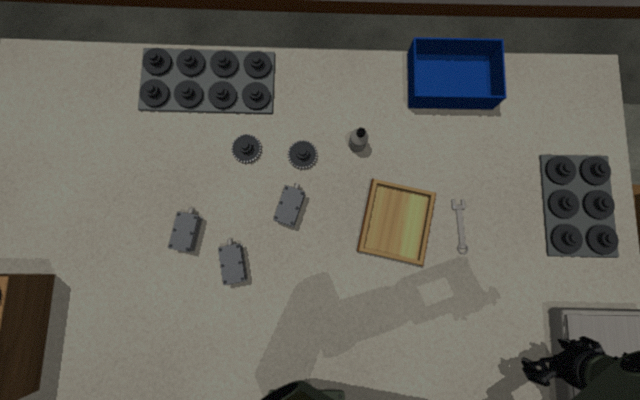

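The scene view shows housings at about (380,157), (428,173) and (342,200), with the tray at (240,205). In the top view they are at (185,230), (232,262) and (290,205), with the tray at (397,222). I'll enlarge crops of both to read corners.

```bash
cat > h.py <<'E'
import numpy as np, cv2
from scipy.spatial.transform import Rotation as R
from plant import arm
def ray(d,uv):
    p=cv2.undistortPoints(np.float64([[uv]]),d["intrinsics"],d["D"])[0,0]
    v=R.from_euler('xyz',d["rotation"],degrees=True).apply([p[0],p[1],1]); return np.array(d["eye"]),v
def at_z(d,uv,z):
    e,v=ray(d,uv); return e+v*(z-e[2])/v[2]
def tri(rays):
    A=np.zeros((3,3));b=np.zeros(3)
    for e,v in rays:
        v=v/np.linalg.norm(v);P=np.eye(3)-np.outer(v,v);A+=P;b+=P@e
    return np.linalg.solve(A,b)
def crop(img,x0,y0,w,h,k,name):
    c=cv2.resize(img[y0:y0+h,x0:x0+w,::-1],None,fx=k,fy=k,interpolation=cv2.INTER_CUBIC)
    for x in range((x0+9)//10*10,x0+w,10): cv2.line(c,((x-x0)*k,0),((x-x0)*k,6 if x%50 else 20),(0,0,255),1); x%20 or cv2.putText(c,str(x),((x-x0)*k+1,18),0,.35,(0,0,255))
    for y in range((y0+9)//10*10,y0+h,10): cv2.line(c,(0,(y-y0)*k),(6 if y%50 else 20,(y-y0)*k),(0,0,255),1); y%20 or cv2.putText(c,str(y),(8,(y-y0)*k+4),0,.35,(0,0,255))
    cv2.imwrite(name,c)
E
python3 - <<'E'
import cv2
from h import crop
crop(cv2.imread("pics/top0.png")[:,:,::-1],160,170,150,120,5,"pics/topc.png")
crop(cv2.imread("pics/scene0.png")[:,:,::-1],320,130,130,100,6,"pics/scec.png")
crop(cv2.imread("pics/top0.png")[:,:,::-1],340,165,110,110,5,"pics/topt.png")
E
```

```text
(no output)
```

View pics/topc.png

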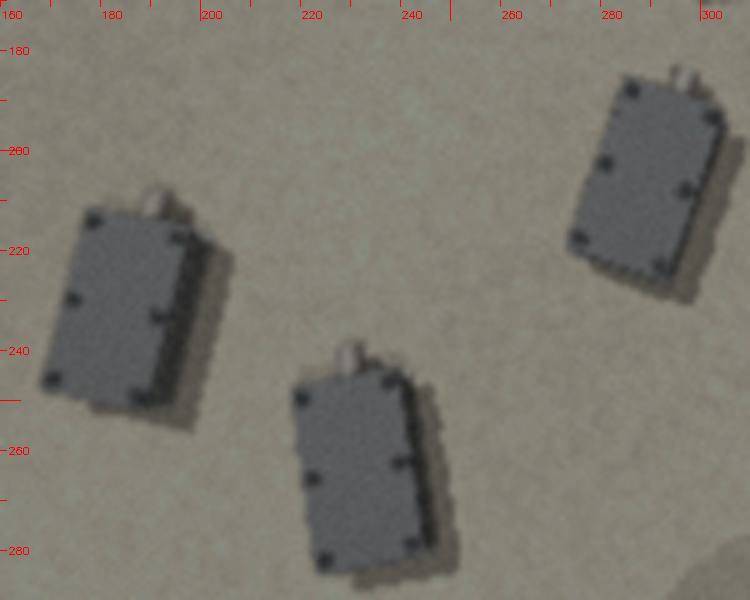

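View pics/scec.png

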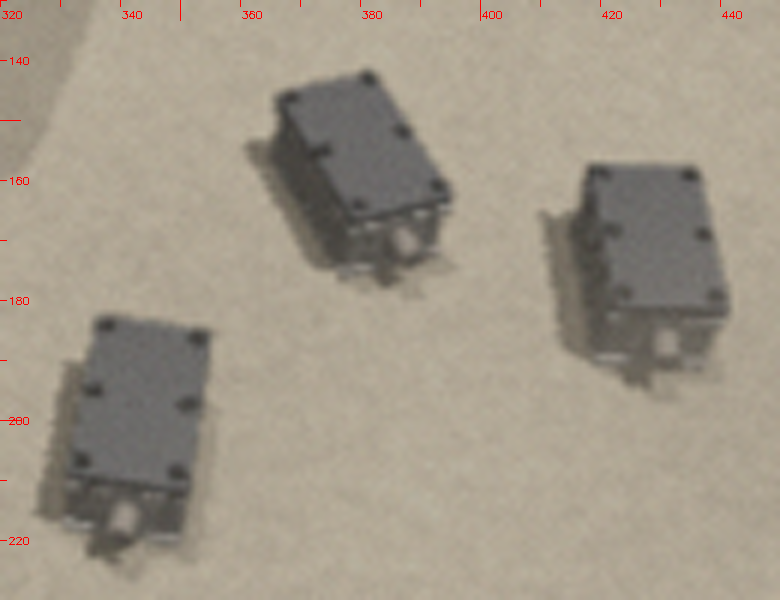

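View pics/topt.png

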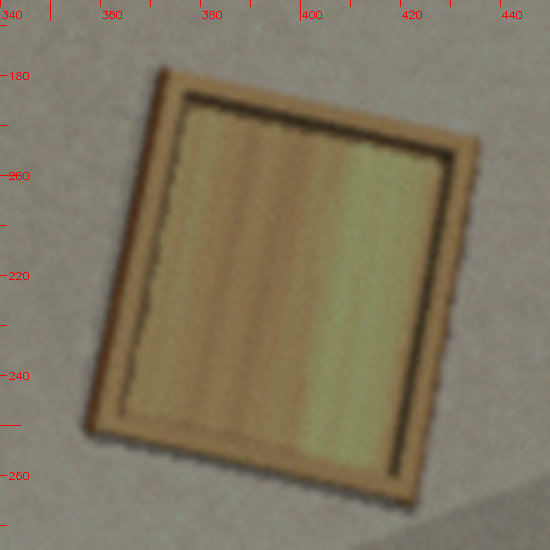

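```bash
cat > m.py <<'E'
from h import *
ds={n:arm.get_image(n) for n in ("top","scene")}
def f(p,x0,y0,k): return ((p[0]+.5)/k-.5+x0,(p[1]+.5)/k-.5+y0)
T=dict(A=[(94,221),(178,237),(74,299),(159,316),(52,379),(139,396)],B=[(302,398),(391,381),(313,478),(401,462),(324,560),(413,544)],C=[(631,89),(713,117),(604,163),(686,191),(579,238),(661,265)])
S=dict(A=[(715,295),(624,291),(703,234),(612,230),(690,175),(599,173)],B=[(438,187),(358,205),(403,132),(319,150),(368,78),(289,97)],C=[(177,472),(80,460),(188,405),(93,390),(198,338),(104,325)])
for k in "ABC":
    P=np.array([tri([ray(ds["top"],f(t,160,170,5)),ray(ds["scene"],f(s,320,130,6))]) for t,s in zip(T[k],S[k])])
    c=P.mean(0); a=P[0]+P[1]-P[4]-P[5]; b=P[0]+P[2]+P[4]-P[1]-P[3]-P[5]
    print(k,c.round(1),"yaw",np.degrees(np.arctan2(a[1],a[0])).round(1),np.degrees(np.arctan2(-b[0],b[1])).round(1),"span",np.linalg.norm(a)/2,np.linalg.norm(b)/3,P[:,2].round(0))
    Q=np.array([at_z(ds["top"],f(t,160,170,5),51) for t in T[k]]);S2=np.array([at_z(ds["scene"],f(t,320,130,6),51) for t in S[k]]);print("  top@51",Q.mean(0).round(1),"scene@51",S2.mean(0).round(1))
t=[f(p,340,165,5) for p in [(162,70),(478,142),(412,502),(92,428)]]
s=[(277,176),(223,174),(202,233),(267,236)]  # rough
s=[(267,236),(202,233),(223,174),(277,176)]
P=np.array([tri([ray(ds["top"],a),ray(ds["scene"],b)]) for a,b in zip(t,s)])
Q=np.array([at_z(ds["top"],a,36) for a in t])
print("tray",P.round(0),P.mean(0),Q.round(0),Q.mean(0)); a=Q[0]+Q[1]-Q[2]-Q[3];print(np.degrees(np.arctan2(a[1],a[0])),np.linalg.norm(a)/2)
for n,p in dict(gn=(302,155),gf=(247,148),bot=(360,133)).items(): print(n,at_z(ds["top"],p,45).round(0))
E
python3 m.py
```

```text
A [518.4 348.   48.9] yaw -10.4 -10.1 span 88.38781094267118 47.26191203523674 [50. 50. 49. 49. 48. 47.]
  top@51 [518.2 346.9  51. ] scene@51 [520.3 347.2  51. ]
B [432.5 211.4  48.8] yaw 11.4 11.2 span 88.42150876436378 48.38685530965122 [48. 50. 48. 49. 49. 49.]
  top@51 [432.6 210.9  51. ] scene@51 [434.7 210.4  51. ]
C [596.3  60.1  48.8] yaw -17.3 -17.6 span 88.23784349742351 47.92876765965599 [51. 48. 48. 49. 48. 48.]
  top@51 [596.1  60.2  51. ] scene@51 [598.1  59.5  51. ]
tray [[ 685. -175.   11.]
 [ 647. -361.    3.]
 [ 438. -309.   22.]
 [ 475. -133.   29.]] [ 561.25260442 -244.48547613   16.37232894] [[ 679. -175.   36.]
 [ 641. -356.   36.]
 [ 437. -313.   36.]
 [ 475. -135.   36.]] [ 558.1547226  -244.63730704   36.        ]
-11.452012355648463 208.15796637590665
gn [742.  27.  45.]
gf [759. 185.  45.]
bot [ 812. -139.   45.]
```

The rows are not in the units I measure in: shifts go in shares of 200 mm and turns go in shares of 90 degrees. I convert before sending: -36 mm is -0.18, -18 mm is -0.09, 6.13 degrees is 0.0681.

```bash
cat > go.py <<'E'
# go.py x y z yaw : remaining delta in tool axes (as they stand after the rotation)
import sys
from h import *
t=np.array(list(map(float,sys.argv[1:5]))); o=arm.observe()
r,p,y=o["tcp_rot"]; d=t[:3]-o["ee_pos"]
Rt=R.from_euler('xyz',[180,0,t[3]],degrees=True)
print("clock %.2f pos %s rpy %s q6 %.0f op %.2f gf %.0f F %s"%(o["clock"],o["ee_pos"].round(1),o["tcp_rot"].round(1),o["joint_positions"][5],o["opening"],o["gripper_force"],o["ft_force"].round(2)))
print("tool d",Rt.inv().apply(d).round(1),"rz",round((y-t[3]+180)%360-180,1))
E
```

shift_gripper --pt "0 0 0.0681 0 0 0 1" --pt "0 0 0.0681 0 0 0 1" --pt "0 0 0.0681 0 0 0 1" --pt "0 0 0.0681 0 0 0 1" --pt "0 0 0.0681 0 0 0 1" --pt "0 0 0.0681 0 0 0 1" --pt "0 0 0 0.01 -0.09 0 1" --pt "0 0 0 0.02 -0.18 0 1" --pt "0 0 0 0.02 -0.18 0 1" --pt "0 0 0 0.02 -0.18 0 1" --pt "0 0 0 0.02 -0.18 0 1" --pt "0 0 0 0.02 -0.18 0 1" --pt "0 0 0 0.02 -0.18 0 1" --pt "0 0 0 0.02 -0.18 0 1" --pt "0 0 0 0.02 -0.18 0 1" --pt "0 0 0 0.02 -0.18 0 1" --pt "0 0 0 0.02 -0.18 0 1" --pt "0 0 0 0.02 -0.18 0 1" --clamp_n 70

```text
clock: 1.7
ee_pos: [375.8, -113.3, 231.4]
tcp_rot: [180.0, -0.0, -10.2]
ft_force: [-0.1, 0.0, -0.5]
opening: 1.0
gripper_force: 0.0
```

```bash
python3 go.py 518.5 347.5 150 -10.2
```

```text
clock 1.70 pos [ 375.8 -113.3  231.4] rpy [180.   -0.  -10.2] q6 82 op 1.00 gf 0 F [-0.14  0.03 -0.48]
tool d [  58.8 -478.7   81.4] rz -0.0
```

In the tool's units: -36 mm is -0.18, -30 mm is -0.15.

shift_gripper --pt "0 0 0 0.02 -0.18 0 1" --pt "0 0 0 0.02 -0.18 0 1" --pt "0 0 0 0.02 -0.18 0 1" --pt "0 0 0 0.02 -0.18 0 1" --pt "0 0 0 0.025 -0.18 0 1" --pt "0 0 0 0.025 -0.18 0.025 1" --pt "0 0 0 0.025 -0.18 0.05 1" --pt "0 0 0 0.025 -0.18 0.05 1" --pt "0 0 0 0.025 -0.18 0.05 1" --pt "0 0 0 0.025 -0.18 0.05 1" --pt "0 0 0 0.025 -0.18 0.05 1" --pt "0 0 0 0.025 -0.18 0.05 1" --pt "0 0 0 0.015 -0.15 0.05 1" --pt "0 0 0 0 -0.0835 0.03 1" --pt "0 0 0 0 0 0 1" --pt "0 0 0 0 0 0 1"

```text
clock: 3.03
ee_pos: [518.1, 345.4, 149.5]
tcp_rot: [179.9, 0.1, -10.1]
ft_force: [0.6, 0.3, 0.4]
opening: 0.997
gripper_force: 0.0
```

```bash
python3 go.py 518.5 347.5 8 -10.2
python3 - <<'E'
from h import *
import json
o=arm.observe(); d=arm.get_image("wrist"); cv2.imwrite("pics/w1.png",d["image"][:,:,::-1]); print(d["hand_eye"].round(3).tolist())
# predicted pixels of A's lid corners
Rt=R.from_euler('xyz',o["tcp_rot"],degrees=True); K=d["intrinsics"]
H=np.linalg.inv(d["hand_eye"]); ps=[]
for dx,dy in ((52,30),(52,-30),(-52,-30),(-52,30)):
    w=np.array([518.5,347.5,50])+R.from_euler('z',-10.2,degrees=True).apply([dx,dy,0])
    t=Rt.inv().apply(w-o["ee_pos"]); c=H[:3,:3]@t+H[:3,3]
    ps.append(cv2.projectPoints(c.reshape(1,1,3),np.zeros(3),np.zeros(3),K,d["D"])[0].ravel())
im=d["image"][:,:,::-1].copy(); cv2.polylines(im,[np.int32(ps)],True,(0,0,255),1); cv2.imwrite("pics/w1.png",im)
E
```

```text
clock 3.03 pos [518.1 345.4 149.5] rpy [ 1.799e+02  1.000e-01 -1.010e+01] q6 133 op 1.00 gf 0 F [0.63 0.32 0.37]
tool d [  0.   -2.1 141.5] rz 0.1
[[0.0, -0.95, -0.312, 80.104], [1.0, -0.0, 0.001, 0.882], [-0.001, -0.312, 0.95, -143.953], [0.0, 0.0, 0.0, 1.0]]
```

View pics/w1.png

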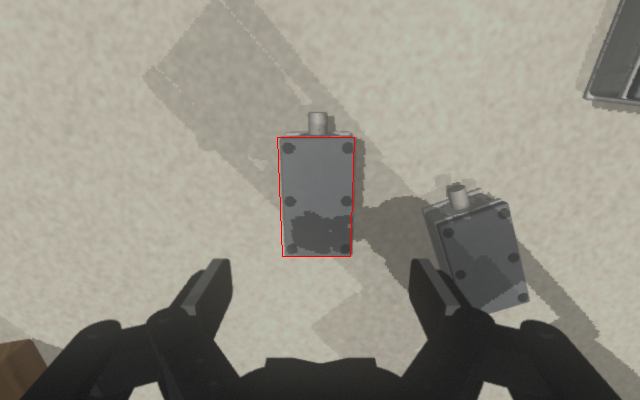

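The wrist view shows housing A's lid (278–355, 136–256) matching the predicted outline within about 2 px, so the measurements hold. Next I'll descend, grip, and lift.

In the tool's units: 30 mm is 0.15, 20 mm is 0.1.

shift_gripper --pt "0 0 0 0 -0.01 0.1 1" --pt "0 0 0 0 0 0.15 1" --pt "0 0 0 0 0 0.15 1" --pt "0 0 0 0 0 0.15 1" --pt "0 0 0 0 0 0.1 1" --pt "0 0 0 0 0 0.045 1" --pt "0 0 0 0 0 0.0125 1" --pt "0 0 0 0 0 0 0" --pt "0 0 0 0 0 0 0" --pt "0 0 0 0 0 0 0" --pt "0 0 0 0 0 0 0" --pt "0 0 0 0 0 0 0" --pt "0 0 0 0 0 0 0" --pt "0 0 0 0 0 0 0" --pt "0 0 0 0 0 0 0" --clamp_n 70

```text
clock: 4.33
ee_pos: [520.3, 347.8, 11.1]
tcp_rot: [-179.9, -0.2, -10.2]
ft_force: [1.3, -1.5, 5.6]
opening: 0.692
gripper_force: 79.3
```

```bash
python3 go.py 518.5 347.5 8 -10.2
```

```text
clock 4.33 pos [520.3 347.8  11.1] rpy [-179.9   -0.2  -10.2] q6 133 op 0.69 gf 79 F [ 1.33 -1.45  5.59]
tool d [-1.7  0.6  3.1] rz 0.0
```

In the tool's units: -10 mm is -0.05, -9 mm is -0.045.

```bash
cat > heft.py <<'E'
from h import *
F=[];M=[];Q=[]
for i in range(8): o=arm.observe();F.append(o["ft_force"]);Q.append(np.r_[o["ee_pos"],o["tcp_rot"]%360]);M.append(o["joint_efforts"][1:3]);arm.get_image("wrist")
print("F",np.mean(F,0).round(2),"sd",np.std(F,0).round(2),"tau",np.mean(M,0).round(2),"pose",np.mean(Q,0).round(1),"op",o["opening"],o["gripper_force"])
E
python3 heft.py
```

```text
F [ 0.3  -2.83  6.48] sd [0.45 0.58 0.74] tau [-46.2 -16.5] pose [520.3 347.9  11.  180.1 359.8 349.8] op 0.6920631320034487 79.32714253664017
```

shift_gripper --pt "0 0 0 0 0 -0.015 0" --pt "0 0 0 0 0 -0.04 0" --pt "0 0 0 0 0 -0.05 0" --pt "0 0 0 0 0 -0.05 0" --pt "0 0 0 0 0 -0.045 0" --pt "0 0 0 0 0 -0.025 0" --pt "0 0 0 0 0 0 0" --pt "0 0 0 0 0 0 0" --pt "0 0 0 0 0 0 0" --pt "0 0 0 0 0 0 0" --pt "0 0 0 0 0 0 0" --pt "0 0 0 0 0 0 0"

```text
clock: 5.73
ee_pos: [518.9, 347.5, 53.3]
tcp_rot: [180.0, 0.0, -10.2]
ft_force: [-0.9, -0.2, -7.9]
opening: 0.696
gripper_force: 77.8
```

```bash
python3 heft.py
```

```text
F [-0.2   0.07 -7.38] sd [0.37 0.41 0.53] tau [-53.61 -21.32] pose [519.  347.6  53.6 180.   45.  349.8] op 0.6932440908864158 77.80355751514435
```

shift_gripper --pt "0 0 0 0 0 0.03 0" --pt "0 0 0 0 0 0.05 0" --pt "0 0 0 0 0 0.05 0" --pt "0 0 0 0 0 0.04 0" --pt "0 0 0 0 0 0.02 0" --pt "0 0 0 0 0 0.01 0" --pt "0 0 0 0 0 0.005 0" --pt "0 0 0 0 0 0.005 0" --pt "0 0 0 0 0 0 0" --pt "0 0 0 0 0 0 0"

```text
clock: 6.97
ee_pos: [519.4, 347.8, 12.2]
tcp_rot: [-180.0, -0.0, -10.2]
ft_force: [-0.3, -0.1, -7.8]
opening: 0.689
gripper_force: 77.8
```

```bash
python3 go.py 518.5 347.5 10 -10.2; python3 heft.py
```

```text
clock 6.97 pos [519.4 347.8  12.2] rpy [-180.    -0.   -10.2] q6 133 op 0.69 gf 78 F [-0.34 -0.08 -7.81]
tool d [-0.8  0.5  2.2] rz -0.0
F [-0.22  0.2  -7.38] sd [0.43 0.48 0.44] tau [-54.47 -19.68] pose [519.3 347.8  12.1 180.  360.  349.8] op 0.6920693248338442 77.84477412700653
```

In the tool's units: 1 mm is 0.005, 0.5 mm is 0.0025.

shift_gripper --pt "0 0 0 0 0 0.005 0" --pt "0 0 0 0 0 0.005 0" --pt "0 0 0 0 0 0.0025 0" --pt "0 0 0 0 0 0 0" --pt "0 0 0 0 0 0 0"

```text
clock: 7.78
ee_pos: [519.2, 347.8, 11.1]
tcp_rot: [-180.0, -0.0, -10.2]
ft_force: [-3.5, -2.6, 6.1]
opening: 0.693
gripper_force: 79.1
```

```bash
python3 go.py 518.5 347.5 10 -10.2
```

```text
clock 7.78 pos [519.2 347.8  11.1] rpy [-180.    -0.   -10.2] q6 133 op 0.69 gf 79 F [-3.48 -2.62  6.06]
tool d [-0.7  0.4  1.1] rz -0.0
```

In the tool's units: -25 mm is -0.125, -11.3 mm is -0.0565, -5.4 degrees is -0.06.

shift_gripper --pt "0 0 0 0 0 0 1" --pt "0 0 0 0 0 0 1" --pt "0 0 0 0 0 0 1" --pt "0 0 0 0 0 0 1" --pt "0 0 0 0 0 -0.05 1" --pt "0 0 0 0 0 -0.125 1" --pt "0 0 0 0 0 -0.125 1" --pt "0 0 -0.06 0 0 -0.1 1" --pt "0 0 -0.06 0 0 -0.05 1" --pt "0 0 -0.06 0 0 0 1" --pt "0 0 -0.0589 0 0 0 1" --pt "0 0 0 -0.05 0.05 0 1" --pt "0 0 0 -0.11 0.115 0 1" --pt "0 0 0 -0.12 0.125 0 1" --pt "0 0 0 -0.12 0.125 0 1" --pt "0 0 0 -0.1 0.11 0 1" --pt "0 0 0 -0.0565 0.061 0 1" --pt "0 0 0 0 0 0 1" --pt "0 0 0 0 0 0 1"

```text
clock: 9.37
ee_pos: [433.4, 210.9, 100.2]
tcp_rot: [-180.0, -0.1, 11.2]
ft_force: [-0.2, 0.4, -0.4]
opening: 0.998
gripper_force: 0.0
```

```bash
python3 go.py 433 211 8 11.3
```

```text
clock 9.37 pos [433.4 210.9 100.2] rpy [-1.80e+02 -1.00e-01  1.12e+01] q6 103 op 1.00 gf 0 F [-0.2   0.38 -0.39]
tool d [-0.4 -0.2 92.2] rz -0.1
```

Descend to z=10 call (92.2-2=90). Then after grip lift 45. Combined.

In the tool's units: 30 mm is 0.15, 25 mm is 0.125.

shift_gripper --pt "0 0 0 0 0 0.075 1" --pt "0 0 0 0 0 0.15 1" --pt "0 0 0 0 0 0.125 1" --pt "0 0 0 0 0 0.075 1" --pt "0 0 0 0 0 0.025 1" --pt "0 0 0 0 0 0 0" --pt "0 0 0 0 0 0 0" --pt "0 0 0 0 0 0 0" --pt "0 0 0 0 0 0 0" --pt "0 0 0 0 0 0 0" --pt "0 0 0 0 0 0 0" --pt "0 0 0 0 0 0 0" --pt "0 0 0 0 0 0 0"

```text
clock: 10.45
ee_pos: [434.1, 211.6, 10.3]
tcp_rot: [-180.0, -0.2, 11.3]
ft_force: [0.0, 2.3, 6.6]
opening: 0.693
gripper_force: 77.9
```

```bash
python3 go.py 433 211 10 11.3
```

```text
clock 10.45 pos [434.1 211.6  10.3] rpy [-180.    -0.2   11.3] q6 103 op 0.69 gf 78 F [0.03 2.33 6.62]
tool d [-1.2  0.4  0.3] rz -0.0
```

shift_gripper --pt "0 0 0 0 0 -0.015 0" --pt "0 0 0 0 0 -0.04 0" --pt "0 0 0 0 0 -0.05 0" --pt "0 0 0 0 0 -0.05 0" --pt "0 0 0 0 0 -0.045 0" --pt "0 0 0 0 0 -0.025 0" --pt "0 0 0 0 0 0 0" --pt "0 0 0 0 0 0 0" --pt "0 0 0 0 0 0 0" --pt "0 0 0 0 0 0 0"

```text
clock: 11.28
ee_pos: [432.4, 210.7, 53.7]
tcp_rot: [180.0, 0.1, 11.3]
ft_force: [0.7, -0.8, -6.3]
opening: 0.693
gripper_force: 76.7
```

```bash
python3 heft.py
```

```text
F [-0.01 -0.33 -5.52] sd [0.65 0.48 0.61] tau [-39.43 -17.54] pose [432.7 210.8  53.9 180.    0.   11.3] op 0.6947446870442273 76.65242671966553
```

In the tool's units: 10 mm is 0.05, 8 mm is 0.04.

shift_gripper --pt "0 0 0 0 0 0.03 0" --pt "0 0 0 0 0 0.05 0" --pt "0 0 0 0 0 0.05 0" --pt "0 0 0 0 0 0.04 0" --pt "0 0 0 0 0 0.02 0" --pt "0 0 0 0 0 0.01 0" --pt "0 0 0 0 0 0.005 0" --pt "0 0 0 0 0 0.005 0" --pt "0 0 0 0 0 0.005 0" --pt "0 0 0 0 0 0.005 0" --pt "0 0 0 0 0 0.0025 0" --pt "0 0 0 0 0 0 0" --pt "0 0 0 0 0 0 0"

```text
clock: 12.77
ee_pos: [433.2, 211.0, 10.3]
tcp_rot: [-180.0, -0.1, 11.3]
ft_force: [-1.0, -0.7, -0.0]
opening: 0.693
gripper_force: 77.2
```

```bash
python3 go.py 597 60 100 -17.4
```

```text
clock 12.77 pos [433.2 211.   10.3] rpy [-1.80e+02 -1.00e-01  1.13e+01] q6 103 op 0.69 gf 77 F [-0.99 -0.72 -0.01]
tool d [201.5  95.1 -89.7] rz 28.7
```

In the tool's units: 33 mm is 0.165, 32 mm is 0.16, 5.74 degrees is 0.0638.

shift_gripper --pt "0 0 0 0 0 0 1" --pt "0 0 0 0 0 0 1" --pt "0 0 0 0 0 0 1" --pt "0 0 0 0 0 0 1" --pt "0 0 0 0 0 -0.05 1" --pt "0 0 0 0 0 -0.125 1" --pt "0 0 0 0 0 -0.125 1" --pt "0 0 0.0638 0 0 -0.1 1" --pt "0 0 0.0638 0 0 -0.05 1" --pt "0 0 0.0638 0 0 0 1" --pt "0 0 0.0638 0 0 0 1" --pt "0 0 0.0638 0 0 0 1" --pt "0 0 0 0.07 0.035 0 1" --pt "0 0 0 0.155 0.07 0 1" --pt "0 0 0 0.165 0.08 0 1" --pt "0 0 0 0.165 0.08 0 1" --pt "0 0 0 0.165 0.08 0 1" --pt "0 0 0 0.16 0.075 0 1" --pt "0 0 0 0.09 0.04 0 1" --pt "0 0 0 0.0375 0.0155 0 1"

```text
clock: 14.43
ee_pos: [599.1, 57.6, 99.6]
tcp_rot: [-180.0, -0.1, -17.6]
ft_force: [-0.7, -0.4, 0.1]
opening: 0.998
gripper_force: 0.0
```

shift_gripper --pt "0 0 0 0 0 0 1" --pt "0 0 0 0 0 0 1"

```text
clock: 14.6
ee_pos: [595.8, 60.3, 99.4]
tcp_rot: [180.0, 0.1, -17.4]
ft_force: [1.0, -0.0, 0.5]
opening: 0.996
gripper_force: 0.0
```

```bash
python3 go.py 597 60 10 -17.4
```

```text
clock 14.60 pos [595.8  60.3  99.4] rpy [ 1.80e+02  1.00e-01 -1.74e+01] q6 112 op 1.00 gf 0 F [ 1.04 -0.    0.49]
tool d [ 1.2 -0.1 89.4] rz -0.0
```

In the tool's units: 30 mm is 0.15, 25 mm is 0.125.

shift_gripper --pt "0 0 0 0.005 0 0.075 1" --pt "0 0 0 0 0 0.15 1" --pt "0 0 0 0 0 0.125 1" --pt "0 0 0 0 0 0.07 1" --pt "0 0 0 0 0 0.025 1" --pt "0 0 0 0 0 0 0" --pt "0 0 0 0 0 0 0" --pt "0 0 0 0 0 0 0" --pt "0 0 0 0 0 0 0" --pt "0 0 0 0 0 0 0" --pt "0 0 0 0 0 0 0" --pt "0 0 0 0 0 0 0" --pt "0 0 0 0 0 0 0"

```text
clock: 15.68
ee_pos: [598.4, 60.0, 12.2]
tcp_rot: [-179.9, -0.1, -17.4]
ft_force: [-0.0, 1.9, 6.5]
opening: 0.693
gripper_force: 78.0
```

```bash
python3 go.py 597 60 10 -17.4
```

```text
clock 15.68 pos [598.4  60.   12.2] rpy [-1.799e+02 -1.000e-01 -1.740e+01] q6 112 op 0.69 gf 78 F [-0.04  1.89  6.46]
tool d [-1.3  0.4  2.2] rz -0.0
```

shift_gripper --pt "0 0 0 0 0 -0.015 0" --pt "0 0 0 0 0 -0.04 0" --pt "0 0 0 0 0 -0.05 0" --pt "0 0 0 0 0 -0.05 0" --pt "0 0 0 0 0 -0.045 0" --pt "0 0 0 0 0 -0.025 0" --pt "0 0 0 0 0 0 0" --pt "0 0 0 0 0 0 0" --pt "0 0 0 0 0 0 0" --pt "0 0 0 0 0 0 0"

```text
clock: 16.52
ee_pos: [597.2, 59.6, 55.2]
tcp_rot: [180.0, 0.1, -17.4]
ft_force: [-0.3, 0.1, -2.8]
opening: 0.691
gripper_force: 77.0
```

```bash
python3 heft.py
```

```text
F [ 0.22  0.08 -3.3 ] sd [0.44 0.44 0.61] tau [-49.07 -19.64] pose [597.4  59.6  55.4 180.    0.  342.6] op 0.6910702662819977 76.98157131671906
```

Weights: A 7.4 N, B 5.5 N, C 3.3 N, so the stack order is A, B, C. I'll put C back and fetch A.

In the tool's units: 10 mm is 0.05, 8 mm is 0.04.

shift_gripper --pt "0 0 0 0 0 0.03 0" --pt "0 0 0 0 0 0.05 0" --pt "0 0 0 0 0 0.05 0" --pt "0 0 0 0 0 0.04 0" --pt "0 0 0 0 0 0.02 0" --pt "0 0 0 0 0 0.01 0" --pt "0 0 0 0 0 0.005 0" --pt "0 0 0 0 0 0.005 0" --pt "0 0 0 0 0 0.005 0" --pt "0 0 0 0 0 0.0025 0" --pt "0 0 0 0 0 0.0025 0" --pt "0 0 0 0 0 0 0"

```text
clock: 17.92
ee_pos: [597.9, 59.6, 12.3]
tcp_rot: [-180.0, -0.0, -17.4]
ft_force: [-0.2, -0.6, -1.5]
opening: 0.689
gripper_force: 77.3
```

```bash
python3 go.py 519 347.7 100 -10.2
```

```text
clock 17.92 pos [597.9  59.6  12.3] rpy [-180.    -0.   -17.4] q6 112 op 0.69 gf 77 F [-0.16 -0.58 -1.47]
tool d [-128.7 -269.5  -87.7] rz -7.2
```

In the tool's units: -34 mm is -0.17, -32 mm is -0.16, -3.6 degrees is -0.04.

shift_gripper --pt "0 0 0 0 0 0.0025 0" --pt "0 0 0 0 0 0 0" --pt "0 0 0 0 0 0 1" --pt "0 0 0 0 0 0 1" --pt "0 0 0 0 0 0 1" --pt "0 0 0 0 0 0 1" --pt "0 0 0 0 0 -0.05 1" --pt "0 0 0 0 0 -0.125 1" --pt "0 0 0 0 0 -0.125 1" --pt "0 0 -0.04 0 0 -0.1 1" --pt "0 0 -0.04 0 0 -0.04 1" --pt "0 0 0 -0.035 -0.07 0 1" --pt "0 0 0 -0.075 -0.16 0 1" --pt "0 0 0 -0.08 -0.17 0 1" --pt "0 0 0 -0.08 -0.17 0 1" --pt "0 0 0 -0.08 -0.17 0 1" --pt "0 0 0 -0.08 -0.17 0 1" --pt "0 0 0 -0.08 -0.17 0 1" --pt "0 0 0 -0.075 -0.155 0 1" --pt "0 0 0 -0.04 -0.08 0 1"

```text
clock: 19.58
ee_pos: [520.2, 344.4, 100.1]
tcp_rot: [-179.9, -0.0, -10.1]
ft_force: [0.3, 1.0, -0.1]
opening: 1.001
gripper_force: 0.0
```

shift_gripper --pt "0 0 0 -0.015 -0.03 0 1" --pt "0 0 0 0 0 0 1" --pt "0 0 0 0 0 0 1"

```text
clock: 19.83
ee_pos: [519.5, 346.3, 99.5]
tcp_rot: [180.0, -0.0, -10.2]
ft_force: [0.4, 0.3, -0.4]
opening: 1.002
gripper_force: 0.0
```

```bash
python3 go.py 519.2 347.7 10 -10.2
```

```text
clock 19.83 pos [519.5 346.3  99.5] rpy [180.   -0.  -10.2] q6 133 op 1.00 gf 0 F [ 0.4   0.25 -0.45]
tool d [-0.6 -1.3 89.5] rz 0.0
```

In the tool's units: 30 mm is 0.15, 25 mm is 0.125.

shift_gripper --pt "0 0 0 -0.003 -0.0065 0.075 1" --pt "0 0 0 0 0 0.15 1" --pt "0 0 0 0 0 0.125 1" --pt "0 0 0 0 0 0.07 1" --pt "0 0 0 0 0 0.025 1" --pt "0 0 0 0 0 0 0" --pt "0 0 0 0 0 0 0" --pt "0 0 0 0 0 0 0" --pt "0 0 0 0 0 0 0" --pt "0 0 0 0 0 0 0" --pt "0 0 0 0 0 0 0" --pt "0 0 0 0 0 0 0" --pt "0 0 0 0 0 0 0" --clamp_n 80

```text
clock: 20.92
ee_pos: [520.1, 348.2, 11.7]
tcp_rot: [-180.0, -0.1, -10.2]
ft_force: [1.9, -4.1, 5.9]
opening: 0.688
gripper_force: 90.1
```

```bash
python3 go.py 519 347.7 10 -10.2
```

```text
clock 20.92 pos [520.1 348.2  11.7] rpy [-1.80e+02 -1.00e-01 -1.02e+01] q6 133 op 0.69 gf 90 F [ 1.86 -4.13  5.89]
tool d [-1.   0.7  1.7] rz 0.0
```

shift_gripper --pt "0 0 0 0 0 -0.015 0" --pt "0 0 0 0 0 -0.04 0" --pt "0 0 0 0 0 -0.075 0" --pt "0 0 0 0 0 -0.1 0" --pt "0 0 0 0 0 -0.1 0" --pt "0 0 0 0 0 -0.1 0" --pt "0 0 0 0 0 -0.06 0" --pt "0 0 0 0 0 -0.01 0" --pt "0 0 0.0144 0 0 0 0" --pt "0 0 0 0 0 0 0" --pt "0 0 0 0 0 0 0"

```text
clock: 21.83
ee_pos: [517.8, 347.9, 108.5]
tcp_rot: [179.9, 0.2, -11.5]
ft_force: [0.0, -0.3, -7.4]
opening: 0.692
gripper_force: 88.8
```

```bash
python3 go.py 558 -245 110 -11.5
```

```text
clock 21.83 pos [517.8 347.9 108.5] rpy [179.9   0.2 -11.5] q6 134 op 0.69 gf 89 F [ 0.01 -0.26 -7.41]
tool d [157.5 573.   -1.5] rz -0.0
```

In the tool's units: 31 mm is 0.155, 8.6 mm is 0.043.

shift_gripper --pt "0 0 0 0.015 0.06 0 0" --pt "0 0 0 0.03 0.11 0 0" --pt "0 0 0 0.043 0.155 0 0" --pt "0 0 0 0.043 0.155 0 0" --pt "0 0 0 0.043 0.155 0 0" --pt "0 0 0 0.043 0.155 0 0" --pt "0 0 0 0.043 0.155 0 0" --pt "0 0 0 0.043 0.155 0 0" --pt "0 0 0 0.043 0.155 0 0" --pt "0 0 0 0.043 0.155 0 0" --pt "0 0 0 0.043 0.155 0 0" --pt "0 0 0 0.043 0.155 0 0" --pt "0 0 0 0.043 0.155 0 0" --pt "0 0 0 0.043 0.155 0 0" --pt "0 0 0 0.043 0.155 0 0" --pt "0 0 0 0.043 0.155 0 0" --pt "0 0 0 0.043 0.155 0 0" --pt "0 0 0 0.043 0.155 0 0" --pt "0 0 0 0.03 0.115 0 0" --pt "0 0 0 0.015 0.065 0 0"

```text
clock: 23.5
ee_pos: [557.8, -240.8, 109.5]
tcp_rot: [179.9, 0.0, -11.6]
ft_force: [0.6, 1.5, -7.4]
opening: 0.692
gripper_force: 88.7
```

shift_gripper --pt "0 0 0 0.01 0.035 0 0" --pt "0 0 0 0 0 0 0" --pt "0 0 0 0 0 0 0" --pt "0 0 0 0 0 0 0"

```text
clock: 23.83
ee_pos: [558.8, -243.0, 110.0]
tcp_rot: [-179.9, 0.1, -11.4]
ft_force: [-0.1, -0.2, -7.5]
opening: 0.693
gripper_force: 88.7
```

```bash
python3 go.py 558 -245 22 -11.5; python3 - <<'E'
from h import *
d=arm.get_image("top"); crop(d["image"],320,150,150,120,5,"pics/t2.png")
E
```

```text
clock 23.83 pos [ 558.8 -243.   110. ] rpy [-1.799e+02  1.000e-01 -1.140e+01] q6 77 op 0.69 gf 89 F [-0.15 -0.16 -7.53]
tool d [-0.4  2.1 88. ] rz 0.1
```

View pics/t2.png

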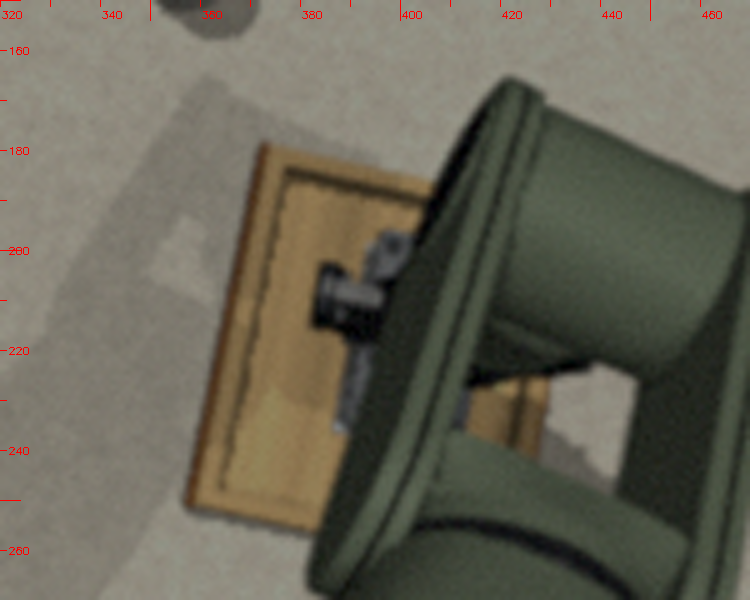

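The top view shows A held over the tray (left edge near column 390), parallel to its walls and well inside the left wall. Lowering now.

In the tool's units: 18 mm is 0.09, 16 mm is 0.08.

shift_gripper --pt "0 0 0 -0.002 0.01 0.04 0" --pt "0 0 0 0 0 0.08 0" --pt "0 0 0 0 0 0.09 0" --pt "0 0 0 0 0 0.09 0" --pt "0 0 0 0 0 0.06 0" --pt "0 0 0 0 0 0.035 0" --pt "0 0 0 0 0 0.02 0" --pt "0 0 0 0 0 0.01 0" --pt "0 0 0 0 0 0.005 0" --pt "0 0 0 0 0 0 0" --pt "0 0 0 0 0 0 0"

```text
clock: 24.8
ee_pos: [558.9, -246.6, 25.1]
tcp_rot: [180.0, -0.1, -11.5]
ft_force: [-0.3, 0.2, -7.1]
opening: 0.692
gripper_force: 88.8
```

```bash
python3 go.py 558 -245 22 -11.5
```

```text
clock 24.80 pos [ 558.9 -246.6   25.1] rpy [ 1.80e+02 -1.00e-01 -1.15e+01] q6 77 op 0.69 gf 89 F [-0.25  0.2  -7.09]
tool d [-1.2 -1.4  3.1] rz -0.0
```

shift_gripper --pt "0 0 0 0 0 0.005 0" --pt "0 0 0 0 0 0.005 0" --pt "0 0 0 0 0 0.0025 0" --pt "0 0 0 0 0 0 0" --pt "0 0 0 0 0 0 0"

```text
clock: 25.22
ee_pos: [558.4, -246.4, 21.8]
tcp_rot: [180.0, -0.0, -11.5]
ft_force: [-0.0, 0.7, -6.0]
opening: 0.694
gripper_force: 88.8
```

In the tool's units: 0.5 mm is 0.0025, 0.3 mm is 0.0015.

shift_gripper --pt "0 0 0 0 0 0.0025 0" --pt "0 0 0 0 0 0.0025 0" --pt "0 0 0 0 0 0.0015 0" --pt "0 0 0 0 0 0 0" --pt "0 0 0 0 0 0 0"

```text
clock: 25.63
ee_pos: [558.4, -246.4, 21.7]
tcp_rot: [180.0, -0.0, -11.5]
ft_force: [-3.7, 1.1, 6.2]
opening: 0.691
gripper_force: 90.2
```

```bash
python3 go.py 433.2 211 110 11.3
```

```text
clock 25.63 pos [ 558.4 -246.4   21.7] rpy [180.   -0.  -11.5] q6 77 op 0.69 gf 90 F [-3.69  1.13  6.15]
tool d [ -33.1 -473.1  -88.3] rz -22.8
```

In the tool's units: -32 mm is -0.16, -25 mm is -0.125, -5.7 degrees is -0.0633.

shift_gripper --pt "0 0 0 0 0 0 1" --pt "0 0 0 0 0 0 1" --pt "0 0 0 0 0 0 1" --pt "0 0 0 0 0 0 1" --pt "0 0 0 0 0 0 1" --pt "0 0 0 0 0 -0.05 1" --pt "0 0 0 0 0 -0.125 1" --pt "0 0 0 0 0 -0.125 1" --pt "0 0 -0.0633 0 0 -0.09 1" --pt "0 0 -0.0633 0 0 -0.05 1" --pt "0 0 -0.0633 0 0 0 1" --pt "0 0 -0.0633 0 0 0 1" --pt "0 0 0 -0.005 -0.075 0 1" --pt "0 0 0 -0.011 -0.16 0 1"

```text
clock: 26.8
ee_pos: [547.0, -202.5, 109.1]
tcp_rot: [179.9, -0.1, 11.0]
ft_force: [1.5, 1.3, 0.6]
opening: 1.004
gripper_force: 0.0
```

shift_gripper --pt "0 0 0 -0.012 -0.17 0 1" --pt "0 0 0 -0.012 -0.17 0 1" --pt "0 0 0 -0.012 -0.17 0 1" --pt "0 0 0 -0.012 -0.17 0 1" --pt "0 0 0 -0.012 -0.17 0 1" --pt "0 0 0 -0.012 -0.17 0 1" --pt "0 0 0 -0.012 -0.17 0 1" --pt "0 0 0 -0.012 -0.17 0 1" --pt "0 0 0 -0.012 -0.17 0 1" --pt "0 0 0 -0.012 -0.17 0 1" --pt "0 0 0 -0.012 -0.17 0 1" --pt "0 0 0 -0.012 -0.17 0 1" --pt "0 0 0 -0.005 -0.09 0 1" --pt "0 0 0 0 0 0 1" --pt "0 0 0 0 0 0 1"

```text
clock: 28.05
ee_pos: [432.4, 211.8, 108.7]
tcp_rot: [180.0, 0.0, 11.4]
ft_force: [0.2, 0.1, 0.3]
opening: 1.0
gripper_force: 0.0
```

```bash
python3 go.py 433.2 211 10 11.3
python3 - <<'E'
from h import *
d=arm.get_image("top"); crop(d["image"],340,165,110,110,5,"pics/t3.png")
E
```

```text
clock 28.05 pos [432.4 211.8 108.7] rpy [180.    0.   11.4] q6 103 op 1.00 gf 0 F [0.23 0.1  0.26]
tool d [ 0.6  1.  98.7] rz 0.1
```

View pics/t3.png

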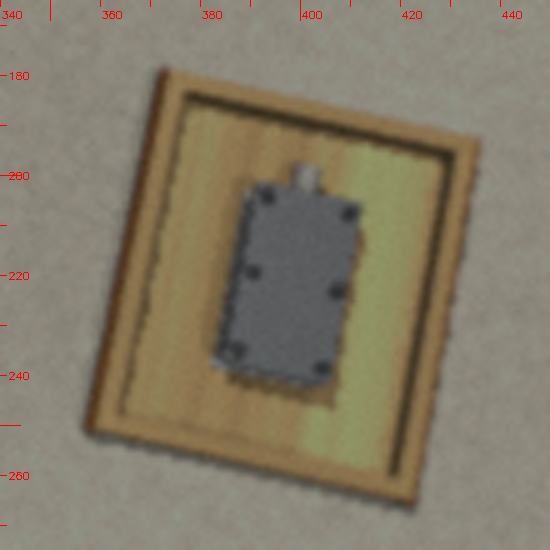

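A stands squarely in the tray, with bolts at crop positions (267,195) to (322,368). I'll locate it from those and grip B.

In the tool's units: 30 mm is 0.15, 29 mm is 0.145.

```bash
python3 - <<'E'
from h import *
d=arm.get_image("top")
Q=np.array([at_z(d,((a+.5)/5+339.5,(b+.5)/5+164.5),60) for a,b in [(267,195),(350,213),(253,272),(338,290),(236,350),(322,368)]])
a=Q[0]+Q[1]-Q[4]-Q[5];print(Q.mean(0),np.degrees(np.arctan2(a[1],a[0])))
E
```

```text
[ 556.54478808 -244.40575417   60.        ] -11.53358398027458
```

shift_gripper --pt "0 0 0 0.003 0.005 0.1 1" --pt "0 0 0 0 0 0.15 1" --pt "0 0 0 0 0 0.145 1" --pt "0 0 0 0 0 0.07 1" --pt "0 0 0 0 0 0.025 1" --pt "0 0 0 0 0 0 0" --pt "0 0 0 0 0 0 0" --pt "0 0 0 0 0 0 0" --pt "0 0 0 0 0 0 0" --pt "0 0 0 0 0 0 0" --pt "0 0 0 0 0 0 0" --pt "0 0 0 0 0 0 0" --pt "0 0 0 0 0 0 0"

```text
clock: 29.23
ee_pos: [435.3, 210.3, 11.7]
tcp_rot: [-180.0, -0.2, 11.3]
ft_force: [0.1, -2.3, 6.7]
opening: 0.688
gripper_force: 88.0
```

```bash
python3 go.py 433.2 211 10 11.3
```

```text
clock 29.23 pos [435.3 210.3  11.7] rpy [-180.    -0.2   11.3] q6 103 op 0.69 gf 88 F [ 0.14 -2.29  6.75]
tool d [-1.9 -1.1  1.7] rz -0.0
```

shift_gripper --pt "0 0 0 0 0 -0.015 0" --pt "0 0 0 0 0 -0.04 0" --pt "0 0 0 0 0 -0.075 0" --pt "0 0 0 0 0 -0.1 0" --pt "0 0 0 0 0 -0.11 0" --pt "0 0 0 0 0 -0.11 0" --pt "0 0 0.0633 0 0 -0.1 0" --pt "0 0 0.0633 0 0 -0.05 0" --pt "0 0 0.0633 0 0 0 0" --pt "0 0 0.0633 0 0 0 0" --pt "0 0 0 0 0 0 0" --pt "0 0 0 0 0 0 0"

```text
clock: 30.23
ee_pos: [433.4, 209.9, 130.3]
tcp_rot: [179.9, 0.1, -11.3]
ft_force: [-1.0, -0.4, -5.6]
opening: 0.691
gripper_force: 87.3
```

```bash
python3 go.py 558.4 -246.4 130 -11.5
```

```text
clock 30.23 pos [433.4 209.9 130.3] rpy [ 1.799e+02  1.000e-01 -1.130e+01] q6 126 op 0.69 gf 87 F [-0.98 -0.35 -5.61]
tool d [2.135e+02 4.222e+02 3.000e-01] rz 0.2
```

The rows are not in the units I measure in: shifts go in shares of 200 mm and turns go in shares of 90 degrees. I convert before sending: 30 mm is 0.15, 28 mm is 0.14.

shift_gripper --pt "0 0 0 0.03 0.06 0 0" --pt "0 0 0 0.06 0.115 0 0" --pt "0 0 0 0.075 0.15 0 0" --pt "0 0 0 0.075 0.15 0 0" --pt "0 0 0 0.075 0.15 0 0" --pt "0 0 0 0.075 0.15 0 0" --pt "0 0 0 0.075 0.15 0 0" --pt "0 0 0 0.075 0.15 0 0" --pt "0 0 0 0.075 0.15 0 0" --pt "0 0 0 0.075 0.15 0 0" --pt "0 0 0 0.075 0.15 0 0" --pt "0 0 0 0.075 0.15 0 0" --pt "0 0 0 0.075 0.15 0 0" --pt "0 0 0 0.075 0.14 0 0" --pt "0 0 0 0.05 0.1 0 0" --pt "0 0 0 0.0275 0.045 0 0" --pt "0 0 0 0 0 0 0" --pt "0 0 0 0 0 0 0" --pt "0 0 0 0 0 0 0"

```text
clock: 31.82
ee_pos: [558.4, -244.6, 130.0]
tcp_rot: [-179.9, 0.1, -11.4]
ft_force: [0.3, 0.4, -6.0]
opening: 0.694
gripper_force: 87.7
```

```bash
python3 go.py 558.4 -246.4 72 -11.5
```

```text
clock 31.82 pos [ 558.4 -244.6  130. ] rpy [-1.799e+02  1.000e-01 -1.140e+01] q6 77 op 0.69 gf 88 F [ 0.31  0.39 -6.  ]
tool d [ 0.4  1.8 58. ] rz 0.1
```

In the tool's units: 14 mm is 0.07, 12 mm is 0.06.

shift_gripper --pt "0 0 0 0.002 0.009 0.03 0" --pt "0 0 0 0 0 0.06 0" --pt "0 0 0 0 0 0.07 0" --pt "0 0 0 0 0 0.06 0" --pt "0 0 0 0 0 0.03 0" --pt "0 0 0 0 0 0.015 0" --pt "0 0 0 0 0 0.0075 0" --pt "0 0 0 0 0 0.005 0" --pt "0 0 0 0 0 0 0" --pt "0 0 0 0 0 0 0"

```text
clock: 32.65
ee_pos: [559.6, -248.0, 75.7]
tcp_rot: [180.0, -0.1, -11.5]
ft_force: [-0.8, -0.4, -4.8]
opening: 0.691
gripper_force: 87.7
```

```bash
python3 go.py 558.4 -246.4 72 -11.5
```

```text
clock 32.65 pos [ 559.6 -248.    75.7] rpy [ 1.80e+02 -1.00e-01 -1.15e+01] q6 77 op 0.69 gf 88 F [-0.75 -0.38 -4.83]
tool d [-1.5 -1.3  3.7] rz 0.0
```

shift_gripper --pt "0 0 0 0 0 0.005 0" --pt "0 0 0 0 0 0.0025 0" --pt "0 0 0 0 0 0.0025 0" --pt "0 0 0 0 0 0.0025 0" --pt "0 0 0 0 0 0 0" --pt "0 0 0 0 0 0 0"

```text
clock: 33.15
ee_pos: [559.2, -247.8, 72.5]
tcp_rot: [180.0, 0.0, -11.5]
ft_force: [-0.6, 0.6, -5.2]
opening: 0.692
gripper_force: 87.7
```

In the tool's units: 0.5 mm is 0.0025, 0.3 mm is 0.0015.

shift_gripper --pt "0 0 0 0 0 0.0025 0" --pt "0 0 0 0 0 0.0025 0" --pt "0 0 0 0 0 0.0015 0" --pt "0 0 0 0 0 0 0" --pt "0 0 0 0 0 0 0"

```text
clock: 33.57
ee_pos: [559.3, -247.9, 71.8]
tcp_rot: [180.0, -0.0, -11.5]
ft_force: [-2.7, 0.7, 0.5]
opening: 0.693
gripper_force: 88.4
```

```bash
python3 go.py 597.8 59.6 130 -17.4
```

```text
clock 33.57 pos [ 559.3 -247.9   71.8] rpy [180.   -0.  -11.5] q6 77 op 0.69 gf 88 F [-2.74  0.66  0.53]
tool d [ -55.2 -304.9  -58.2] rz 5.9
```

In the tool's units: -35 mm is -0.175, -33 mm is -0.165, 5.9 degrees is 0.0656.

shift_gripper --pt "0 0 0 0 0 0 1" --pt "0 0 0 0 0 0 1" --pt "0 0 0 0 0 0 1" --pt "0 0 0 0 0 0 1" --pt "0 0 0 0 0 0 1" --pt "0 0 0 0 0 -0.05 1" --pt "0 0 0 0 0 -0.125 1" --pt "0 0 0 0 0 -0.1 1" --pt "0 0 0.0656 0 0 -0.025 1" --pt "0 0 0 -0.015 -0.075 0 1" --pt "0 0 0 -0.03 -0.165 0 1" --pt "0 0 0 -0.03 -0.175 0 1" --pt "0 0 0 -0.03 -0.175 0 1" --pt "0 0 0 -0.03 -0.175 0 1" --pt "0 0 0 -0.03 -0.175 0 1" --pt "0 0 0 -0.03 -0.175 0 1" --pt "0 0 0 -0.03 -0.175 0 1" --pt "0 0 0 -0.03 -0.15 0 1" --pt "0 0 0 -0.02 -0.085 0 1"

```text
clock: 35.15
ee_pos: [597.5, 63.9, 131.1]
tcp_rot: [-179.9, 0.1, -17.2]
ft_force: [1.0, -0.4, 0.0]
opening: 0.999
gripper_force: 0.0
```

shift_gripper --pt "0 0 0 0 0 0 1" --pt "0 0 0 0 0 0 1" --pt "0 0 0 0 0 0 1"

```text
clock: 35.4
ee_pos: [597.5, 59.5, 131.0]
tcp_rot: [180.0, 0.0, -17.3]
ft_force: [0.6, -0.4, 0.0]
opening: 0.996
gripper_force: 0.0
```

```bash
python3 go.py 597.8 59.6 10 -17.4
python3 - <<'E'
from h import *
a=arm.get_image("top")["image"]; crop(a,340,165,110,110,4,"pics/a.png"); s=arm.get_image("scene")["image"]; crop(s,190,140,90,110,4,"pics/b.png")
cv2.imwrite("pics/t4.png",np.hstack([cv2.imread("pics/a.png"),cv2.imread("pics/b.png")]))
E
```

```text
clock 35.40 pos [597.5  59.5 131. ] rpy [180.    0.  -17.3] q6 112 op 1.00 gf 0 F [ 0.58 -0.38  0.04]
tool d [  0.3  -0.2 121. ] rz 0.1
```

View pics/t4.png

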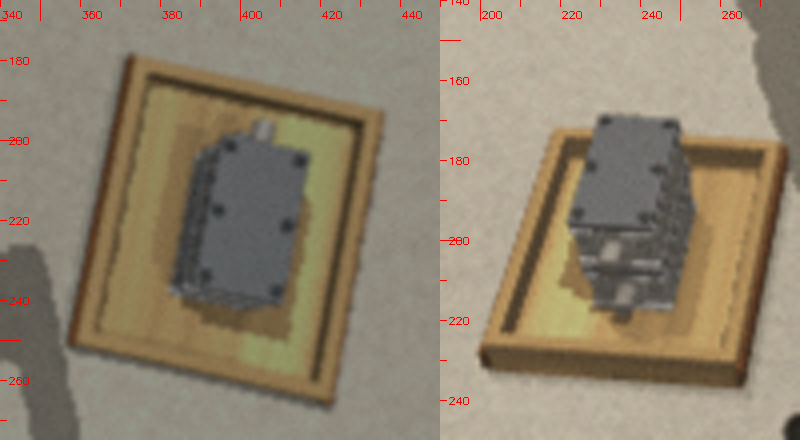

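B is stacked on A: top-view bolts run from (230,146) to (277,291), and the faces are aligned in both views. I'll check that numerically and grip C.

In the tool's units: 30 mm is 0.15, 22 mm is 0.11.

```bash
python3 - <<'E'
from h import *
d=arm.get_image("top")
Q=np.array([at_z(d,((a+.5)/4+339.5,(b+.5)/4+164.5),110) for a,b in [(230,146),(300,160),(218,210),(286,226),(206,275),(277,291)]])
a=Q[0]+Q[1]-Q[4]-Q[5];print(Q.mean(0),np.degrees(np.arctan2(a[1],a[0])))
E
```

```text
[ 555.96275113 -245.67377346  110.        ] -11.110582909343243
```

shift_gripper --pt "0 0 0 0 0 0.1 1" --pt "0 0 0 0 0 0.15 1" --pt "0 0 0 0 0 0.15 1" --pt "0 0 0 0 0 0.11 1" --pt "0 0 0 0 0 0.07 1" --pt "0 0 0 0 0 0.0225 1" --pt "0 0 0 0 0 0 0" --pt "0 0 0 0 0 0 0" --pt "0 0 0 0 0 0 0" --pt "0 0 0 0 0 0 0" --pt "0 0 0 0 0 0 0" --pt "0 0 0 0 0 0 0" --pt "0 0 0 0 0 0 0" --pt "0 0 0 0 0 0 0"

```text
clock: 36.72
ee_pos: [599.0, 59.5, 12.0]
tcp_rot: [-180.0, -0.1, -17.4]
ft_force: [-0.7, -1.8, 5.8]
opening: 0.692
gripper_force: 88.2
```

```bash
python3 go.py 597.8 59.6 10 -17.4
```

```text
clock 36.72 pos [599.   59.5  12. ] rpy [-1.80e+02 -1.00e-01 -1.74e+01] q6 112 op 0.69 gf 88 F [-0.73 -1.77  5.82]
tool d [-1.1  0.3  2. ] rz -0.0
```

shift_gripper --pt "0 0 0 0 0 -0.015 0" --pt "0 0 0 0 0 -0.04 0" --pt "0 0 0 0 0 -0.075 0" --pt "0 0 0 0 0 -0.1 0" --pt "0 0 0 0 0 -0.125 0" --pt "0 0 0 0 0 -0.125 0" --pt "0 0 0 0 0 -0.125 0" --pt "0 0 0 0 0 -0.125 0" --pt "0 0 -0.0656 0 0 -0.09 0" --pt "0 0 0 0 0 -0.03 0" --pt "0 0 0 0 0 0 0" --pt "0 0 0 0 0 0 0"

```text
clock: 37.72
ee_pos: [597.1, 59.7, 179.7]
tcp_rot: [180.0, 0.1, -11.6]
ft_force: [0.0, -0.2, -3.6]
opening: 0.689
gripper_force: 87.3
```

```bash
python3 go.py 558.8 -247.1 180 -11.5
```

```text
clock 37.72 pos [597.1  59.7 179.7] rpy [ 1.80e+02  1.00e-01 -1.16e+01] q6 106 op 0.69 gf 87 F [ 0.01 -0.17 -3.64]
tool d [ 2.360e+01  3.082e+02 -3.000e-01] rz -0.1
```

In the tool's units: 30 mm is 0.15, 28 mm is 0.14.

shift_gripper --pt "0 0 0 0.005 0.06 0 0" --pt "0 0 0 0.01 0.11 0 0" --pt "0 0 0 0.0115 0.15 0 0" --pt "0 0 0 0.0115 0.15 0 0" --pt "0 0 0 0.0115 0.15 0 0" --pt "0 0 0 0.0115 0.15 0 0" --pt "0 0 0 0.0115 0.15 0 0" --pt "0 0 0 0.0115 0.15 0 0" --pt "0 0 0 0.0115 0.15 0 0" --pt "0 0 0 0.01 0.14 0 0" --pt "0 0 0 0.0065 0.1 0 0" --pt "0 0 0 0.005 0.05 0 0" --pt "0 0 0 0.0025 0.03 0 0" --pt "0 0 0 0 0 0 0" --pt "0 0 0 0 0 0 0" --pt "0 0 0 0 0 0 0"

```text
clock: 39.05
ee_pos: [560.0, -245.7, 180.4]
tcp_rot: [-180.0, 0.0, -11.4]
ft_force: [0.7, -0.2, -2.8]
opening: 0.692
gripper_force: 87.3
```

```bash
python3 go.py 558.8 -247.1 122 -11.5
```

```text
clock 39.05 pos [ 560.  -245.7  180.4] rpy [-180.     0.   -11.4] q6 77 op 0.69 gf 87 F [ 0.71 -0.16 -2.83]
tool d [-0.9  1.7 58.4] rz 0.1
```

In the tool's units: 14 mm is 0.07, 12 mm is 0.06.

shift_gripper --pt "0 0 0 -0.0045 0.0035 0.03 0" --pt "0 0 0 0 0 0.06 0" --pt "0 0 0 0 0 0.07 0" --pt "0 0 0 0 0 0.06 0" --pt "0 0 0 0 0 0.03 0" --pt "0 0 0 0 0 0.015 0" --pt "0 0 0 0 0 0.0075 0" --pt "0 0 0 0 0 0.005 0" --pt "0 0 0 0 0 0.0025 0" --pt "0 0 0 0 0 0.0025 0" --pt "0 0 0 0 0 0.0025 0" --pt "0 0 0 0 0 0.0025 0" --pt "0 0 0 0 0 0 0" --pt "0 0 0 0 0 0 0"

```text
clock: 40.22
ee_pos: [559.0, -247.5, 123.3]
tcp_rot: [180.0, -0.0, -11.5]
ft_force: [0.4, -1.0, -2.8]
opening: 0.693
gripper_force: 87.3
```

```bash
python3 go.py 558.4 -246.4 122 -11.5; python3 heft.py
```

```text
clock 40.22 pos [ 559.  -247.5  123.3] rpy [180.   -0.  -11.5] q6 77 op 0.69 gf 87 F [ 0.42 -1.03 -2.82]
tool d [-0.8 -0.9  1.3] rz -0.0
F [ 0.14  0.19 -3.41] sd [0.36 0.62 0.42] tau [-48.57 -22.2 ] pose [ 559.  -247.4  123.3  180.   315.   348.5] op 0.6914070016601367 87.32544243335724
```

In the tool's units: 0.5 mm is 0.0025, 0.3 mm is 0.0015.

shift_gripper --pt "0 0 0 0 0 0.0025 0" --pt "0 0 0 0 0 0.0025 0" --pt "0 0 0 0 0 0.0015 0" --pt "0 0 0 0 0 0.0015 0" --pt "0 0 0 0 0 0 0" --pt "0 0 0 0 0 0 0"

```text
clock: 41.12
ee_pos: [558.9, -247.4, 122.0]
tcp_rot: [180.0, -0.0, -11.5]
ft_force: [-1.2, 0.9, 1.0]
opening: 0.692
gripper_force: 87.6
```

```bash
python3 heft.py
```

```text
F [-2.31  0.75  2.24] sd [0.54 0.52 1.23] tau [-45.07 -21.32] pose [ 558.9 -247.4  122.   180.   360.   348.5] op 0.6928549336011512 87.91540503501892
```

Seated. I'll release and back off upward.

In the tool's units: -35 mm is -0.175, -30 mm is -0.15.

shift_gripper --pt "0 0 0 0 0 0 1" --pt "0 0 0 0 0 0 1" --pt "0 0 0 0 0 0 1" --pt "0 0 0 0 0 0 1" --pt "0 0 0 0 0 0 1" --pt "0 0 0 0 0 -0.05 1" --pt "0 0 0 0 0 -0.125 1" --pt "0 0 0 0 0 -0.15 1" --pt "0 0 0 0 0 -0.075 1" --pt "0 0 0 0 -0.15 0 1" --pt "0 0 0 0 -0.175 0 1" --pt "0 0 0 0 -0.175 0 1" --pt "0 0 0 0 -0.175 0 1" --pt "0 0 0 0 -0.175 0 1" --pt "0 0 0 0 -0.15 0 1" --pt "0 0 0 0 0 0 1" --pt "0 0 0 0 0 0 1"

```text
clock: 42.93
ee_pos: [599.2, -50.0, 202.3]
tcp_rot: [180.0, -0.1, -11.3]
ft_force: [0.3, -0.5, -0.1]
opening: 0.997
gripper_force: 0.0
```

```bash
python3 - <<'E'
from h import *
a=arm.get_image("top")["image"]; crop(a,230,120,230,150,2,"pics/a.png"); s=arm.get_image("scene")["image"]; crop(s,190,140,80,75,4,"pics/b.png")
cv2.imwrite("pics/t5.png",np.hstack([cv2.imread("pics/a.png"),cv2.imread("pics/b.png")]))
E
```

```text
(no output)
```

View pics/t5.png

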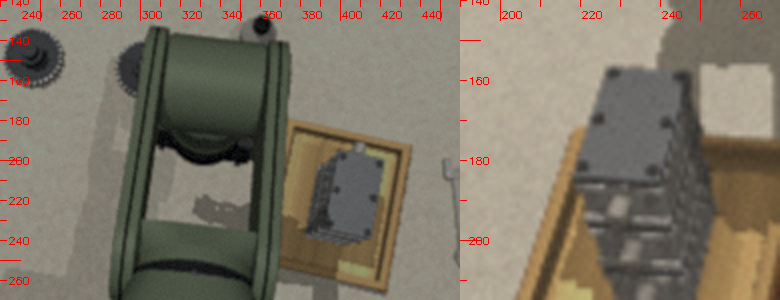

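The stack of three stands aligned in the tray: the top lid is at about (403,205) in the top view, with three flush faces in the scene view. The gears and bottle are where they were, and the hand is clear. Handing in.

```bash
python3 -c "from plant import arm; print(arm.job_done())"
```

```text
the job is handed in; nothing more can be done
None
```

The job is handed in at about 43 s: I hefted the housings left to right (A 7.4 N, B 5.5 N, C 3.3 N) and stacked them in the tray as A, then B, then C on top; the last pictures show the stack upright and aligned, but no verdict was returned.

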